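# Fetch the square hot-air nozzle from the flap dispenser

### The arm

A 7-joint arm with a two-finger parallel gripper is mounted at the origin on the work surface. World frame = base frame: x ahead of the robot, y to its left, z up, the work surface at z = 0. Lengths are in m, angles in rad, forces in N, time in s.
With the tool pointing down it reaches from about 0.425 to 0.925 m from the base axis. Payload 6.8 kg.
Tool frame: the origin (TCP) lies on the front face of the gripper's body, between the roots of the fingers; the fingertips stand 73 mm ahead of it and the grasp point (between the pads) lies 54 mm ahead of it; z points along the fingers, y is the direction in which the jaws open and shut (so a half turn about z gives the same grasp; the last joint's range is limited). The gripper opens to 85 mm and grips with 20 to 120 N. Pads are 22 mm wide; open, the fingers measure 114 mm over their backs; the gripper's body (76 mm by 85 mm) begins 54 mm behind the grasp point. The pads swing forward as they close: fully open they stand 13 mm farther back than shut.
Start: joints at [1.133, 0.477, 0.022, 1.555, -0.011, 1.109, -0.083], TCP at [0.219, -0.639, 0.304] pointing down, gripper open.
Joint ranges: [-2.96, 2.96], [-0.34, 2.1], [-1.41, 1.46], [0.24, 2.44], [-1.37, 4.51], [0.17, 1.92], [-2.96, 2.96]. Speed limits (rad/s): [2.39, 2.39, 3.14, 3.14, 3.14, 3.14, 3.14].

### API

Orientations are given as a rotation vector (axis times angle).
In Python, from bench import * gives the robot as it stands.
- The arm moves only by the tool jog_arm, never from a script. Its argument "plan" is a list of rows, each a list of 2 entries, a list of its own where there are three numbers: the shift along the world's x, y, z in cm, then the turn about the world's z in rad. In form: [[[tx, ty, tz], twist], ...]. A call has 1 to 12 rows; each row shifts and turns the commanded pose from where the row before left it; what a row does not reach is not made up. A row lasts 1/10 s, in which the tool goes at most 50 mm and 8.59 degrees, less where a joint would pass 70% of its speed; a pose out of reach is approached as far as the arm can. A call is refused whole if a number of a shift passes 5 or a number of a turn 0.15, either way. A call with a gripper value outside its range is refused whole. "hand" is the finger opening in cm, from 0 to 8.54, set as the call begins (left out, the last holds). The fingers move at their own pace and stop on an object; "grip_force" is the grip in N (left out, the last holds). Time passes only in rows, so rows that do not move let the fingers close. It gives the time, the measured TCP pose, the force and the opening at its end, in the units of the state.
- get_obs(): the state, without advancing time (a new reading comes with each control period).
- grab_frame(name): name is "scene" or "side" or "wrist"; returns the picture (400x640x3 uint8, red, green, blue); there is no depth.
- get_calibration(name): a dict with "intrinsics" (3x3 intrinsics, pixels), "k1" (the pictures are not rectified: a ray, as slopes to the right and down, at radius r is drawn at 1 + k1 r^2 times it, then the intrinsics apply), "xyz" and "orientation" of the camera in the world. Camera axes: x right, y down, z forward; pixel columns grow to the right and rows downward; lengths in m; the calibration is good to about 2 mm. A picture is of the moment at which its call begins: read the wrist's pose just before it. get_calibration takes no time and is no camera call; for the wrist camera it gives the pose at the moment of the call.
- hand_in(): hands the job in, once; it reports no verdict.
The state is a dict: "clock": time; "joints": joint angles; "qvel": joint speeds; "tau": joint torques, N m; "tcp_pos": TCP position; "orientation": TCP orientation; "contact_force": force on the tool from outside, world axes, zero at the start; "moment": the same for the moment, N m; "grip_width": finger opening in m.
Only numpy, scipy, OpenCV 4.12 (cv2) and the standard library are available. Lean on these libraries where they do the work, as an engineer would, in place of code of your own. Each camera call takes 0.05 s, during which the arm holds its last target. There are 200 camera calls.

### The job

Take the square-mouthed hot-air nozzle out of the dispenser: swing the sprung clear flap back, keep it held open with the gripper while you reach in, and let it fall fully shut again once the nozzle is out. Stand the nozzle upright, collar down, near the middle of the floor of the small steel dish, setting it down without dropping it. Leave the other two nozzles standing in their bays, and the dish and the other bench things where they are.

Things in the scene. Friction and masses are not known exactly. Their poses are not given: they have to be found in the camera images.
- dispenser: Trough (grey, with a clear back wall) on a dark steel base, fixed to the bench, yaw within 0.35 rad. Origin: bench height, under the trough's middle; x runs from its front to its back, y along it. Base x -42 to +108, y +-128, 10 mm thick. Trough inside x +-30, y +-118, floor z 25; walls 4 mm, tops at z 84 (front, ends) and 96 (back). A clear arched flap covers its mouth
- trough (a point): Middle of the trough's floor, axes as the dispenser's. Three nozzles stand in a row along y at about y -66, 0 and +66 mm (each within 4 mm in x and y), in any order, with 6 mm high ribs between at y +-33. Some 45 mm is free between one outlet and the next, so fingers that straddle a nozzle along y must not be opened fully
- flap (a joint): Swing of the flap, rad: 0 shut, grows as it swings back, stop 1.2. Clear arched plate on two end arms, turning about an axis along y at x 12, z 18 mm in the dispenser's frame, 89 mm from it; shut, its top is at z 108 and its front edge (steel bead 6 mm thick) at x -30, z 96, over the front wall. A spring always shuts it: 2 N at the edge when shut, 4 N at 0.6 rad, 6 N at 1.2
- flap_lip (a point): Middle of the top of the lip: steel strip 3 mm thick, 252 mm long in y, standing up 14 mm from the front edge; shut: x -30, z 110 mm in the dispenser's frame. Downward fingers with tips at about z 92 that push it level towards +x swing the flap back; over the trough's middle (flap about 0.55 rad) the edge rests on their backs at z 107, lip leaning back, and stays so as they go down and up
- square_nozzle: The nozzle to fetch: dull steel, 58 mm tall, standing. Round collar of 26 mm diameter for the lowest 14 mm, tapering to 19 mm at height 28; above, from height 29 to 58, an open square mouth 20 x 20 mm with sides along its own x and y (within 0.12 rad of the dispenser's axes). Origin: centre of its underside; z up. About 36 to 63 g
- tube_nozzle: Another steel nozzle, same collar and height, with a round outlet of 13 mm diameter. Origin: centre of its underside. Stays in its bay
- jet_nozzle: Another steel nozzle, same collar and height, tapering to a thin round outlet of 7 mm diameter. Origin: centre of its underside. Stays in its bay
- dish: Small loose steel dish, 120 g, 84 mm wide at the rim, 12 mm high, wall 3 mm, on the grey mat (3 mm thick). Origin: centre of its underside; its flat floor is 4 mm above that and about 68 mm across
- flux_jar: Bystander: small white flux jar with a black lid, 38 mm wide and high; origin at the centre of its underside. It and the dish may be in either of two places on the mat
- tweezers: Bystander: steel tweezers lying on the mat, about 150 mm long, 8 mm high; origin near their middle, at the underside, x along them
- screwdriver: Bystander: screwdriver lying on the mat, 150 mm long, under 30 mm high; x along it
- flux_syringe: Bystander: white flux syringe lying on the mat, about 140 mm long, 30 mm wide over its finger flange, under 25 mm high; x along it
- side_cutters: Bystander: side cutters lying on the bench to the right, 125 mm long, 45 mm wide, under 20 mm high; origin at the underside under their pivot, x towards the jaws
There are look-alikes about, which are no part of the job. Several things look just like the dish: the one meant starts nearest to the robot's base.

How it is judged:
By the outcome, as a careful person would: the job done as asked, in the order asked, and still so for the second after the job is handed in, with the robot touching nothing.
It also fails if it takes over 45 s, if anything falls off the work surface, if the arm or the gripper's body presses on something with over 40 N, if the wrist force passes 120 N, or if a joint passes its speed limit or range.

## Working session

There is one attempt and no reset: what is moved stays moved. The work goes in short steps, Python scripts to look and compute and a tool call to move; the robot and the scene stay as the last step left them, time stands still between calls to the robot, and variables do not carry over. Pictures are saved under pics/ and viewed, about 8 in all and at most 12, crops included, and the job is handed in when it is done.

Besides the shell and the picture viewer there is one more tool, called after "Request:" as a command line: name --argument value ..., lists and objects as JSON in quotes. jog_arm: Moves the arm, as the interface text tells. Its arguments: {"type":"object","properties":{"plan":{"type":"array","items":{"type":"array"}},"hand":{"type":"number"},"grip_force":{"type":"number"}},"required":["plan"]}

```bash
mkdir -p pics; ls; cat > h.py <<'E'
import numpy as np, cv2
from bench import *
from scipy.spatial.transform import Rotation as R
def cal(n):
    c=get_calibration(n); return c
def rot(c):
    o=np.array(c["orientation"]); return R.from_rotvec(o).as_matrix() if o.shape==(3,) else o
def ray(c,u,v):
    K=np.array(c["intrinsics"]); d=np.array([(u-K[0,2])/K[0,0],(v-K[1,2])/K[1,1]]); s=d.copy()
    for _ in range(20): s=d/(1+c["k1"]*(s@s))
    w=rot(c)@np.array([s[0],s[1],1.]); return np.array(c["xyz"]),w
def onz(c,u,v,z):
    o,w=ray(c,u,v); return o+w*(z-o[2])/w[2]
def proj(c,p):
    q=rot(c).T@(np.array(p)-np.array(c["xyz"])); s=q[:2]/q[2]; s=s*(1+c["k1"]*(s@s)); K=np.array(c["intrinsics"])
    return np.array([K[0,0]*s[0]+K[0,2],K[1,1]*s[1]+K[1,2]])
def snap(n,f):
    c=get_calibration(n); im=grab_frame(n); cv2.imwrite('pics/'+f,cv2.cvtColor(im,cv2.COLOR_RGB2BGR)); return c,im
E
python3 - <<'E'
from h import *
print(get_obs())
for n in ("scene","side","wrist"):
    c,im=snap(n,n+"0.png"); print(n,c)
E
```

```text
pics
{'clock': 0.0, 'joints': array([ 1.13288971,  0.47782539,  0.02233992,  1.55642236, -0.01148953,
        1.1093274 , -0.08308551]), 'qvel': array([-0.00016254, -0.00147377, -0.00080353,  0.002082  ,  0.00114869,
        0.00186372, -0.00031365]), 'tau': array([-9.42282968e-04, -5.96451795e+01,  1.60725430e+00, -2.81193370e+01,
        1.22981763e-02,  9.34686977e-03,  2.76039458e-05]), 'tcp_pos': array([ 0.2184523 , -0.63819424,  0.30292094]), 'orientation': array([-3.09718939e+00, -5.15482280e-01,  7.05668176e-04]), 'contact_force': array([-0.37928721,  0.39423348, -0.59802078]), 'moment': array([ 0.01717749, -0.01213346, -0.00211375]), 'grip_width': 0.08571347312263568}
scene {'intrinsics': array([[393.06503686,   0.        , 321.36589056],
       [  0.        , 393.06503686, 199.1080147 ],
       [  0.        ,   0.        ,   1.        ]]), 'k1': -0.09509677819101126, 'xyz': array([ 1.27611298, -0.1173259 ,  0.95125661]), 'orientation': array([-1.99832289, -1.46824902,  0.5884657 ])}
side {'intrinsics': array([[444.82780254,   0.        , 323.21897425],
       [  0.        , 444.82780254, 192.60713157],
       [  0.        ,   0.        ,   1.        ]]), 'k1': 0.025437101053388558, 'xyz': array([-0.08093466,  0.86603278,  0.76376756]), 'orientation': array([-0.82181814,  2.38885187, -1.24293219])}
wrist {'intrinsics': array([[283.12142135,   0.        , 317.69136171],
       [  0.        , 283.12142135, 202.54490613],
       [  0.        ,   0.        ,   1.        ]]), 'k1': -0.03757566352683086, 'xyz': array([ 0.28490481, -0.61610062,  0.37238983]), 'orientation': array([ 2.36597399, -1.69003275, -0.23601647])}
```

View pics/scene0.png

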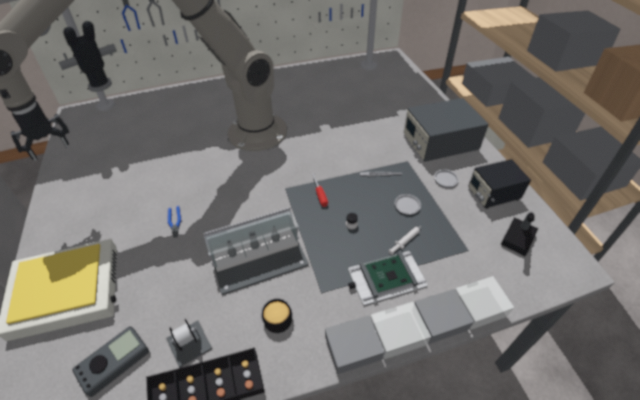

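View pics/side0.png

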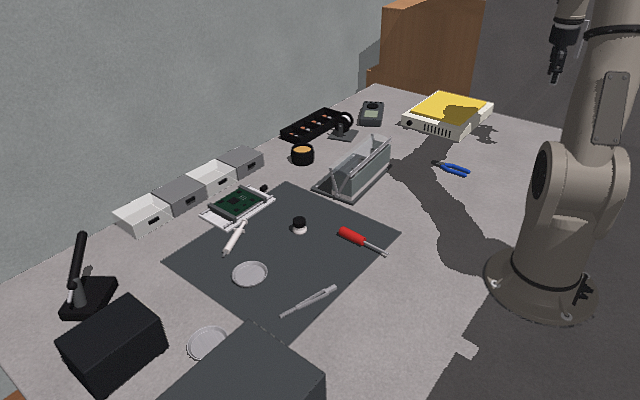

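The scene picture shows the dispenser at about (255,250), and dish look-alikes on the mat at (407,204) and off it at (446,178). The jar is at (352,221). The side picture shows the same things: dispenser (350,170), dish (250,274), second dish (208,343).

```bash
python3 - <<'E'
from h import *
cs=cal("scene"); cd=cal("side")
for n,c,u,v,z in [("dishmat s",cs,407,204,.015),("dish2 s",cs,446,178,.012),("dishmat d",cd,250,273,.015),("dish2 d",cd,208,343,.012),("base s",cs,258,130,0),
 ("disp base corners",cs,220,287,.01),("",cs,306,268,.01),("",cs,207,236,.084),("",cs,296,212,.084)]:
    p=onz(c,u,v,z); print(n,p.round(3),np.hypot(*p[:2]).round(3))
a=cv2.imread('pics/scene0.png')[195:300,190:320]; b=cv2.imread('pics/side0.png')[125:210,300:405]
cv2.imwrite('pics/z1.png',np.vstack([cv2.resize(a,(780,330*780//780),interpolation=3)[:300] if 0 else cv2.resize(a,(371,300),interpolation=3),cv2.resize(b,(371,300),interpolation=3)]))
E
```

```text
dishmat s [0.545 0.389 0.015] 0.669
dish2 s [0.473 0.573 0.012] 0.743
dishmat d [0.538 0.392 0.015] 0.666
dish2 d [0.465 0.578 0.012] 0.741
base s [-0.01   0.006  0.   ] 0.012
disp base corners [ 0.666 -0.229  0.01 ] 0.704
 [0.677 0.014 0.01 ] 0.677
 [ 0.54  -0.234  0.084] 0.588
 [0.529 0.028 0.084] 0.529
```

View pics/z1.png

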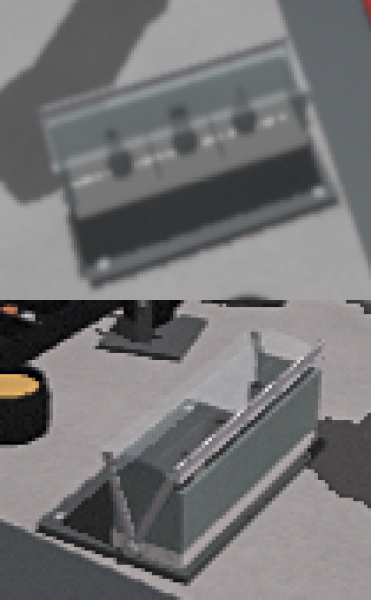

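Crop: the lip and bead face the robot, so the dispenser's front is towards -x. The three nozzles stand left to right at about (120,155), (183,130) and (243,115), and the middle one looks square. The dish candidates are the mat one at 0.667 m from the base and the off-mat one at 0.742 m, so the mat one fits. Next I'll go look with the wrist camera.

Request:
jog_arm --plan '[[[2,4.4,0],-0.0275],[[2,4.4,0],-0.0275],[[2,4.4,0],-0.0275],[[2,4.4,0],-0.0275],[[2,4.4,0],-0.0275],[[2,4.4,0],-0.0275],[[2,4.4,0],-0.0275],[[2,4.4,0],-0.0275],[[2,4.4,0],-0.0275],[[2,4.4,0],-0.0275],[[2,4.4,0],-0.0275],[[2,4.4,0],-0.0275]]' --hand 4

```text
clock: 1.35
tcp_pos: [0.4589, -0.1088, 0.304]
orientation: [3.141, -0.003, 0.0]
contact_force: [0.3, -1.0, 0.8]
grip_width: 0.0397
```

Request:
jog_arm --plan '[[[0,0,2],0],[[0,0,2],0],[[0,0,2],0],[[0,0,0],0],[[0,0,0],0]]'

```text
clock: 1.85
tcp_pos: [0.4585, -0.1107, 0.3636]
orientation: [3.141, -0.001, 0.0]
contact_force: [-0.1, -0.3, -0.4]
grip_width: 0.0402
```

```bash
python3 - <<'E'
from h import *
o=get_obs(); print(o['tcp_pos'],o['orientation'],o['contact_force'],o['grip_width'])
c,im=snap("wrist","w1.png"); print(onz(c,320,200,0)); print(c['xyz'])
E
```

```text
[ 0.45845322 -0.11069227  0.36361596] [ 3.14142465e+00 -6.23802143e-04  2.42647173e-04] [-0.12440543 -0.34669197 -0.38146894] 0.040218558144167714
[ 0.41010473 -0.11499782  0.        ]
[ 0.52855547 -0.11087265  0.43300122]
```

View pics/w1.png

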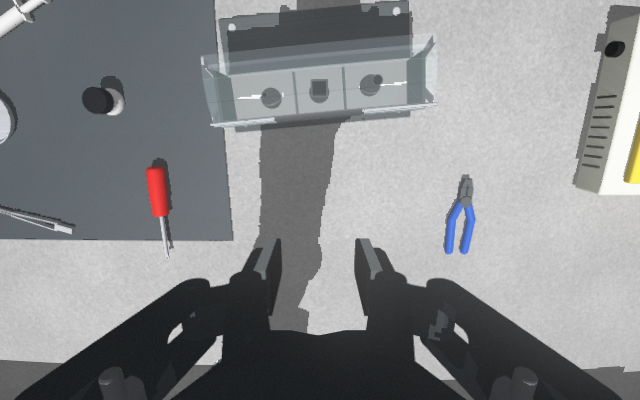

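The wrist view (up is world +x, left is +y) shows three nozzles. Jet is at about (271,97), square at (319,90) and tube at (371,83). I'll enlarge to confirm and get the lip ends.

```bash
python3 - <<'E'
import cv2
a=cv2.imread('pics/w1.png')[0:140,190:450]
cv2.imwrite('pics/z2.png',cv2.resize(a,None,fx=3,fy=3,interpolation=cv2.INTER_CUBIC))
E
```

```text
(no output)
```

View pics/z2.png

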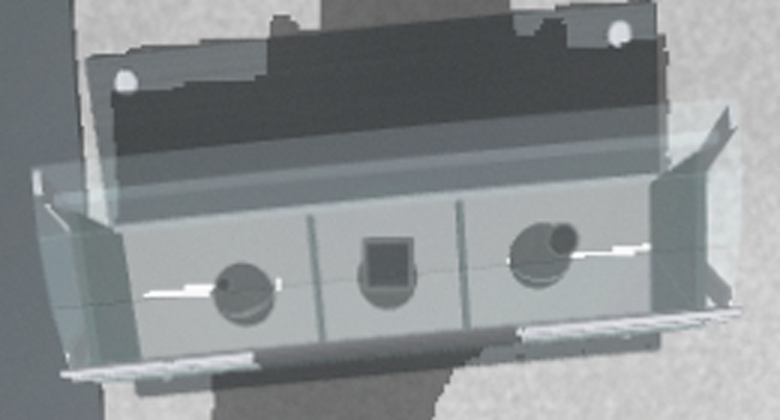

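The crop confirms the middle nozzle has the square mouth: crop (388,263), full picture (319,88). The left one is the thin jet and the right one is the round tube. Lip ends are at crop (62,374) and (742,315).

```bash
cat > m.py <<'E'
from h import *
import pickle
c=cal("wrist")
f=lambda u,v,z: onz(c,u/3+190-1/3,v/3-1/3,z)
a=f(62,374,.110);b=f(742,315,.110); d=a-b; print("lip",a,b,"len",np.hypot(*d[:2]),"yaw",np.arctan2(-d[0],d[1]))
yaw=np.arctan2(-d[0],d[1]); ex=np.array([np.cos(yaw),np.sin(yaw)]); ey=np.array([-ex[1],ex[0]])
O=(a+b)[:2]/2+.030*ex; print("O from lip",O)
def loc(p): return np.array([(p[:2]-O)@ex,(p[:2]-O)@ey])*1000
for n,u,v,z in [("ribL front",324,340,.031),("ribL back",310,215,.031),("ribR f",467,328,.031),("ribR b",460,202,.031),("holeL",126,81,.010),("holeR",620,34,.010),("base bR",657,2,.01),
 ("sq",387.5,262.5,.083),("tube",565,239,.083),("jet",223,285,.083),("front wall L outer?",137,393,.01)]:
    p=f(u,v,z); print(n,p.round(4),loc(p).round(1))
# mouth yaw
q=[f(u,v,.083) for u,v in [(363,239),(411,237),(413,288),(364,289)]]
for i in range(4): e=q[(i+1)%4]-q[i]; print(np.hypot(*e[:2]), np.arctan2(e[1],e[0]))
E
python3 m.py
```

```text
lip [0.52651414 0.0075411  0.11      ] [ 0.5473836 -0.2411308  0.11     ] len 0.2495460840735124 yaw 0.08372750015031741
O from lip [ 0.56684378 -0.11428596]
ribL front [ 0.5404 -0.0841  0.031 ] [-23.8  32.3]
ribL back [ 0.593  -0.0788  0.031 ] [29.1 33.1]
ribR f [ 0.5456 -0.1486  0.031 ] [-24.  -32.4]
ribR b [ 0.5983 -0.1443  0.031 ] [ 28.9 -32.6]
holeL [0.653  0.0039 0.01  ] [ 95.7 110.6]
holeR [ 0.6718 -0.2154  0.01  ] [  96.1 -109.5]
base bR [ 0.6847 -0.2309  0.01  ] [ 107.7 -126.1]
sq [ 0.5676 -0.1125  0.083 ] [0.9 1.7]
tube [ 0.5763 -0.1806  0.083 ] [  3.9 -66.9]
jet [ 0.5595 -0.0487  0.083 ] [-1.8 66. ]
front wall L outer? [0.5168 0.0085 0.01  ] [-39.6 126.5]
0.018390524582257026 -1.531586608508467
0.018557614763522565 -3.0921504671025404
0.019019489343233647 1.5903020192345731
0.01818711913964533 0.01526818918338199
```

Widths, ribs and holes agree with the given sizes to within 2 mm. Next is a check of the real fingertip depth at 40 mm opening.

```bash
python3 - <<'E'
import cv2
a=cv2.imread('pics/w1.png')[225:335,225:415]
cv2.imwrite('pics/z3.png',cv2.resize(a,None,fx=4,fy=4,interpolation=cv2.INTER_CUBIC))
E
```

```text
(no output)
```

View pics/z3.png

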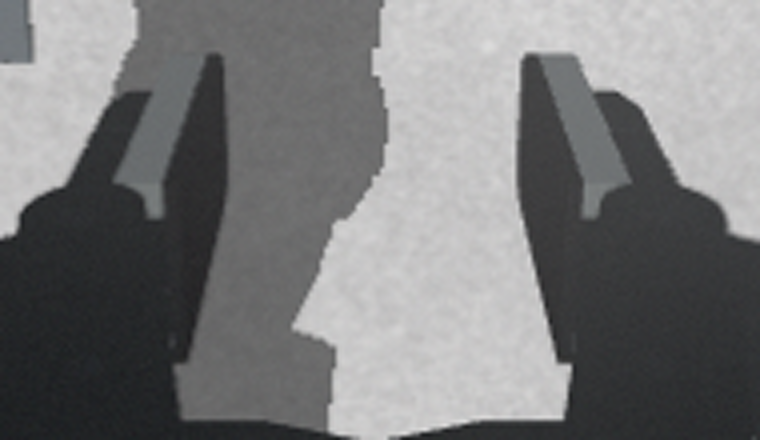

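```bash
python3 - <<'E'
from h import *
c=cal("wrist");t=get_obs()['tcp_pos']
for u in (225+207.5/4,225+538/4):
    o,w=ray(c,u,225+54/4)
    for gap in (.0402,):
        s=((np.sign(320-u)*gap/2+t[1])-o[1])/w[1]; print(((o+w*s-t)*1000).round(1))
    for x in (11,): s=(x/1000+t[0]-o[0])/w[0]; print(((o+w*s-t)*1000).round(1))
E
```

```text
[ 14.2  20.1 -61.7]
[ 11.   21.3 -69.3]
[ 17.2 -20.1 -54.8]
[ 11.  -22.4 -69.3]
```

Tips are about 69 mm ahead at this opening (73 when shut). Moving to in front of the lip with tips at z≈92.

Request:
jog_arm --plan '[[[0.8,-0.12,-3.4],0.007],[[0.8,-0.12,-3.4],0.007],[[0.8,-0.12,-3.4],0.007],[[0.8,-0.12,-3.4],0.007],[[0.8,-0.12,-3.4],0.006],[[0.8,-0.1,-3.3],0.006],[[0,0,0],0],[[0,0,0],0]]' --grip_force 40

```text
clock: 2.7
tcp_pos: [0.5057, -0.1174, 0.1601]
orientation: [-3.14, -0.062, 0.005]
contact_force: [-0.6, -0.4, 0.5]
grip_width: 0.0403
```

```bash
python3 - <<'E'
from h import *
o=get_obs(); t=o['tcp_pos'];print(t,R.from_rotvec(o['orientation']).as_matrix()[:,0],o['contact_force'])
print("to nozzle cm",(np.array([.5676,-.1125,.161])-t)*100)
E
```

```text
[ 0.50567479 -0.11744624  0.1601484 ] [ 0.99920517  0.03975273 -0.00295684] [-0.59508983 -0.36912612  0.53099194]
to nozzle cm [6.19252055 0.49462392 0.08516029]
```

Request:
jog_arm --plan '[[[0.7,0.05,0],0],[[0.7,0.05,0],0],[[0.8,0.05,0],0],[[0.8,0.07,0],0],[[0.8,0.07,0],0],[[0.8,0.07,0],0],[[0.8,0.07,0],0],[[0.8,0.07,0],0],[[0,0,0],0],[[0,0,0],0],[[0,0,0],0]]'

```text
clock: 3.8
tcp_pos: [0.5682, -0.1126, 0.1607]
orientation: [-3.141, -0.062, 0.001]
contact_force: [-2.7, 0.1, 1.1]
grip_width: 0.0399
```

```bash
python3 - <<'E'
from h import *
o=get_obs(); t=o['tcp_pos'];print(t,o['contact_force'],o['moment'])
print("to nozzle cm",(np.array([.5676,-.1125,.161])-t)*100)
c,im=snap("wrist","w2.png"); print(proj(c,[.5676,-.1125,.083]))
d,i2=snap("side","s2.png")
a=cv2.resize(cv2.cvtColor(im,4)[110:330,170:470],(600,440)[:2],interpolation=2); b=cv2.resize(cv2.cvtColor(i2,4)[105:215,300:420],(170,156))
b=cv2.resize(cv2.cvtColor(i2,4)[85:215,290:420],(200,200),interpolation=2)
p=np.zeros((440,800,3),np.uint8);p[:,:600]=a;p[:200,600:]=b;cv2.imwrite('pics/z4.png',p)
E
```

```text
[ 0.56819144 -0.11262109  0.16071923] [-2.66488368  0.07877808  1.11111847] [0.08433013 0.70365549 0.09596076]
to nozzle cm [-0.05914429  0.01210919  0.02807674]
[316.7867554  251.54663033]
```

View pics/z4.png

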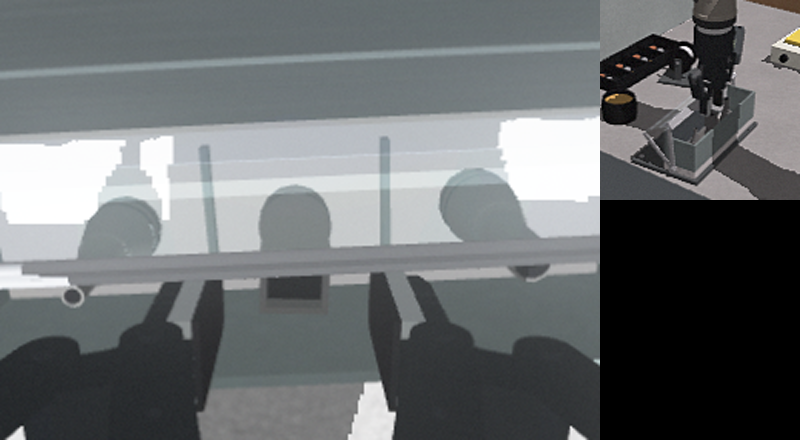

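The flap is open and resting on the fingers. The square mouth (crop 295,292) is centred between the fingers (220 and 370). Going down and gripping.

Request:
jog_arm --plan '[[[0,0,-0.7],0],[[0,0,-0.7],0],[[0,0,-0.7],0],[[0,0,-0.7],0],[[0,0,-0.7],0],[[0,0,0],0],[[0,0,0],0]]'

```text
clock: 4.6
tcp_pos: [0.5673, -0.1126, 0.1246]
orientation: [-3.141, -0.063, 0.005]
contact_force: [-3.3, -0.2, -2.3]
grip_width: 0.0402
```

Request:
jog_arm --plan '[[[0,0,0],0],[[0,0,0],0],[[0,0,0],0],[[0,0,0],0],[[0,0,0],0],[[0,0,0],0]]' --hand 1.2 --grip_force 50

```text
clock: 5.2
tcp_pos: [0.5688, -0.1126, 0.1261]
orientation: [3.141, 0.062, 0.001]
contact_force: [-2.7, -1.0, -0.3]
grip_width: 0.0193
```

Gripped at 19.3 mm. Lifting until the underside clears the 84 mm front wall.

Request:
jog_arm --plan '[[[0,0,0.6],0],[[0,0,0.6],0],[[0,0,0.6],0],[[0,0,0.6],0],[[0,0,0.6],0],[[0,0,0.6],0],[[0,0,0.6],0],[[0,0,0.6],0],[[0,0,0.6],0],[[0,0,0.6],0],[[0,0,0.7],0],[[0,0,0],0]]'

```text
clock: 6.4
tcp_pos: [0.5693, -0.1126, 0.1942]
orientation: [3.141, 0.062, 0.003]
contact_force: [-3.1, -0.4, 1.4]
grip_width: 0.019
```

```bash
python3 - <<'E'
from h import *
o=get_obs(); print(o['tcp_pos'],o['contact_force'],o['grip_width'])
d,i2=snap("side","s3.png"); c,im=snap("wrist","w3.png")
b=cv2.resize(cv2.cvtColor(i2,4)[75:215,290:410],(420,490),interpolation=2); a=cv2.resize(cv2.cvtColor(im,4)[150:330,220:420],(380,342))
p=np.zeros((490,800,3),np.uint8);p[:,:420]=b;p[:342,420:]=a;cv2.imwrite('pics/z5.png',p)
E
```

```text
[ 0.56932523 -0.11263775  0.19419599] [-3.09687973 -0.36637673  1.39009251] 0.01904105403466083
```

View pics/z5.png

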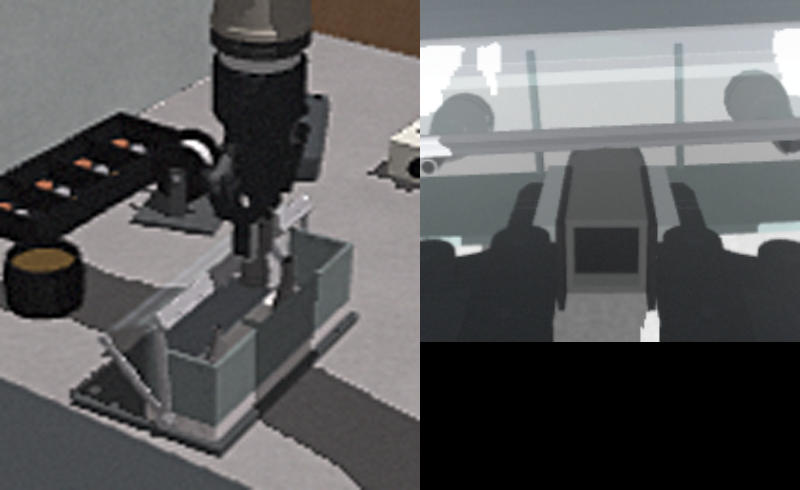

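The nozzle is held upright, its underside at z≈93 mm, and the flap rests against it. Withdrawing towards the front.

Request:
jog_arm --plan '[[[-0.6,-0.05,0],0],[[-0.6,-0.05,0],0],[[-0.6,-0.05,0],0],[[-0.6,-0.05,0],0],[[-0.6,-0.05,0],0],[[-0.6,-0.05,0],0],[[-0.6,-0.05,0],0],[[-0.6,-0.05,0],0],[[-0.6,-0.05,0],0],[[-0.6,-0.05,0],0],[[-0.6,-0.05,0],0],[[-0.6,-0.05,0],0]]'

```text
clock: 7.7
tcp_pos: [0.4963, -0.1187, 0.193]
orientation: [3.141, 0.062, 0.001]
contact_force: [-0.2, 0.0, -0.9]
grip_width: 0.0192
```

Request:
jog_arm --plan '[[[-0.8,0,1],0],[[0,0,3],0],[[0,0,4],0],[[0,0,4],0],[[0,0,0],0],[[0,0,0],0]]'

```text
clock: 8.3
tcp_pos: [0.4887, -0.1187, 0.3143]
orientation: [3.14, 0.062, 0.004]
contact_force: [0.1, -0.4, -0.2]
grip_width: 0.019
```

```bash
python3 - <<'E'
from h import *
o=get_obs(); print(o['tcp_pos'],o['contact_force'],o['grip_width'])
c,im=snap("wrist","w4.png"); d,i2=snap("side","s4.png")
# predicted nozzle mouth/lip
print(proj(c,[.5265,.0075,.110]),proj(c,[.5474,-.2411,.110]))
for n,p in [("tube",[.5763,-.1806,.083]),("jet",[.5595,-.0487,.083])]: print(n,proj(c,p))
# dish rim by bright-ish blob against mat in side and scene view
s,i3=snap("scene","c4.png")
for nm,cc,img,(u0,v0) in [("side",d,i2,(250,273)),("scene",s,i3,(407,204))]:
    g=cv2.cvtColor(img,cv2.COLOR_RGB2GRAY); w=25; sub=g[v0-w:v0+w,u0-w:u0+w]
    _,m=cv2.threshold(sub,0,255,cv2.THRESH_OTSU); cs,_=cv2.findContours(m,cv2.RETR_EXTERNAL,cv2.CHAIN_APPROX_NONE)
    k=max(cs,key=cv2.contourArea); h=cv2.convexHull(k)[:,0]+[u0-w,v0-w]
    P=np.array([onz(cc,u,v,.015) for u,v in h])[:,:2]; (ctr,r)=cv2.minEnclosingCircle((P*1000).astype(np.float32)); 
    e=cv2.fitEllipse((P*1000).astype(np.float32)); print(nm,ctr,r,e)
b=cv2.resize(cv2.cvtColor(i2,4)[75:215,290:410],(360,420),interpolation=2); a=cv2.resize(cv2.cvtColor(im,4)[50:330,190:450],(390,420))
cv2.imwrite('pics/z6.png',np.hstack([b,a]))
E
```

```text
[ 0.48866938 -0.11867774  0.31433361] [ 0.09004977 -0.41499354 -0.22984187] 0.018964702119471898
[187.97468758 153.01092815] [447.25417145 141.44730744]
tube [381.35908244 108.13996344]
jet [251.52836935 119.87672461]
side (541.194580078125, 391.7689208984375) 41.9748649597168 ((541.1063842773438, 391.6914978027344), (82.51314544677734, 83.47579956054688), 105.73159790039062)
scene (546.0291137695312, 390.69580078125) 41.18654251098633 ((547.0177612304688, 390.1219177246094), (72.36209106445312, 82.73777770996094), 173.7821044921875)
```

View pics/z6.png

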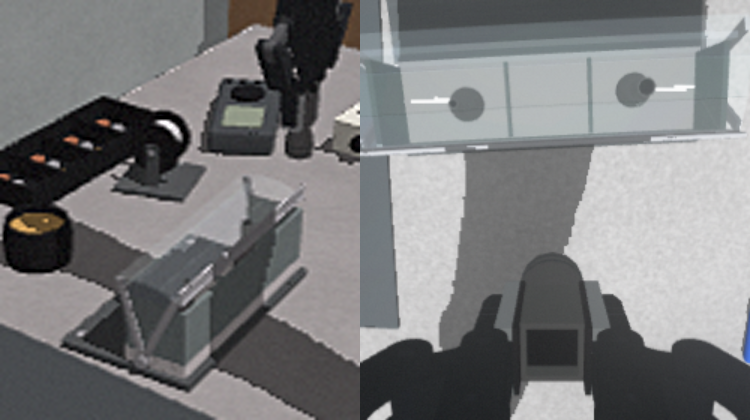

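The flap is fully shut, with its lip at the original line (predicted (188,153) to (447,141)). The jet and tube are standing where they were, and the square nozzle is upright in the jaws. The dish, measured by side view, is at (0.541, 0.392) with radius 42 mm, as specified.

Request:
jog_arm --plan '[[[0.44,4.2,0],0],[[0.44,4.2,0],0],[[0.44,4.2,0],0],[[0.44,4.2,0],0],[[0.44,4.2,0],0],[[0.44,4.2,0],0],[[0.44,4.2,0],0],[[0.44,4.2,0],0],[[0.44,4.2,0],0],[[0.44,4.2,0],0],[[0.44,4.2,0],0],[[0.44,4.2,0],0]]'

```text
clock: 9.65
tcp_pos: [0.541, 0.3866, 0.311]
orientation: [3.139, 0.062, -0.004]
contact_force: [0.5, 0.1, 0.0]
grip_width: 0.0192
```

Request:
jog_arm --plan '[[[0,0,0],0],[[0,0,0],0],[[0,0,0],0]]'

```text
clock: 9.95
tcp_pos: [0.5416, 0.3839, 0.3116]
orientation: [3.139, 0.061, -0.002]
contact_force: [0.4, 0.2, -0.0]
grip_width: 0.019
```

```bash
python3 - <<'E'
from h import *
o=get_obs(); t=o['tcp_pos']; print(t,R.from_rotvec(o['orientation']).as_matrix()[:,0],o['contact_force'])
c,im=snap("wrist","w5.png")
m=onz(c,318.7,282.7,t[2]-.043); print("mouth rel tcp",(m-t)*1000)
print("dish px",proj(c,[.541,.3917,.015]))
p=cv2.cvtColor(im,4)
cv2.imwrite('pics/z7.png',p)
E
```

```text
[0.54155357 0.38388797 0.31162917] [ 0.99925129  0.03866113 -0.00147257] [ 0.41883243  0.18292859 -0.04845106]
mouth rel tcp [  0.7434125   -0.84822914 -43.        ]
dish px [310.80943675 177.73560557]
```

View pics/z7.png

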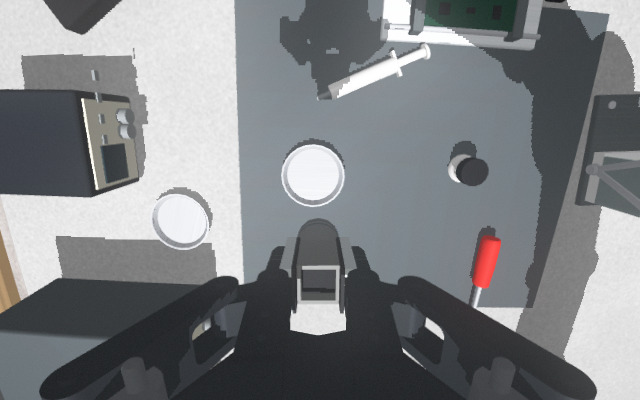

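The wrist view shows the dish meant at (313,175) on the mat and a look-alike at (180,220) off it, beyond and farther from the base. The nozzle is upright at (320,285). Refining the dish from this view.

```bash
python3 - <<'E'
from h import *
c=cal("wrist"); g=cv2.imread('pics/w5.png',0); t=get_obs()['tcp_pos']
sub=g[130:220,268:358]; _,m=cv2.threshold(sub,150,255,0); k=max(cv2.findContours(m,0,1)[0],key=cv2.contourArea)
h=cv2.convexHull(k)[:,0]+[268,130]; print(h.min(0),h.max(0))
P=np.array([onz(c,u,v,.015)[:2]*1000 for u,v in h],np.float32); print(cv2.fitEllipse(P),cv2.minEnclosingCircle(P)); print(t)
E
```

```text
[281 144] [345 207]
((543.2634887695312, 389.1482238769531), (83.38330078125, 84.18091583251953), 157.9817352294922) ((543.6073608398438, 389.0625), 42.39666748046875)
[0.54182268 0.38357814 0.31205868]
```

Request:
jog_arm --plan '[[[0,0.2,-3.5],0],[[0,0.2,-3.5],0],[[0,0.2,-3.5],0],[[0,0.1,-3.5],0],[[0,0,-2.5],0],[[0,0,-1.5],0],[[0,0,-0.7],0],[[0,0,0],0],[[0,0,0],0],[[0,0,0],0]]'

```text
clock: 11.0
tcp_pos: [0.5421, 0.3929, 0.1275]
orientation: [-3.139, -0.062, -0.003]
contact_force: [-0.1, 0.7, 0.1]
grip_width: 0.0194
```

Request:
jog_arm --plan '[[[0,0,-0.3],0],[[0,0,-0.3],0],[[0,0,-0.3],0],[[0,0,-0.2],0],[[0,0,-0.1],0],[[0,0,0],0],[[0,0,0],0]]'

```text
clock: 11.7
tcp_pos: [0.5414, 0.3924, 0.1139]
orientation: [-3.141, -0.063, -0.0]
contact_force: [-0.5, -0.0, 0.1]
grip_width: 0.0194
```

```bash
python3 - <<'E'
from h import *
print([get_obs()[k] for k in ('tcp_pos','contact_force')])
d,i=snap("side","s6.png"); print(get_obs()['contact_force'])
cv2.imwrite('pics/z8.png',cv2.resize(cv2.cvtColor(i,4)[200:310,190:310],(720,600)[:2],interpolation=2))
E
```

```text
[array([0.5414333 , 0.39241029, 0.11392583]), array([-0.52802999, -0.00122736,  0.14798485])]
[0.39749058 0.33964749 0.22135933]
```

View pics/z8.png

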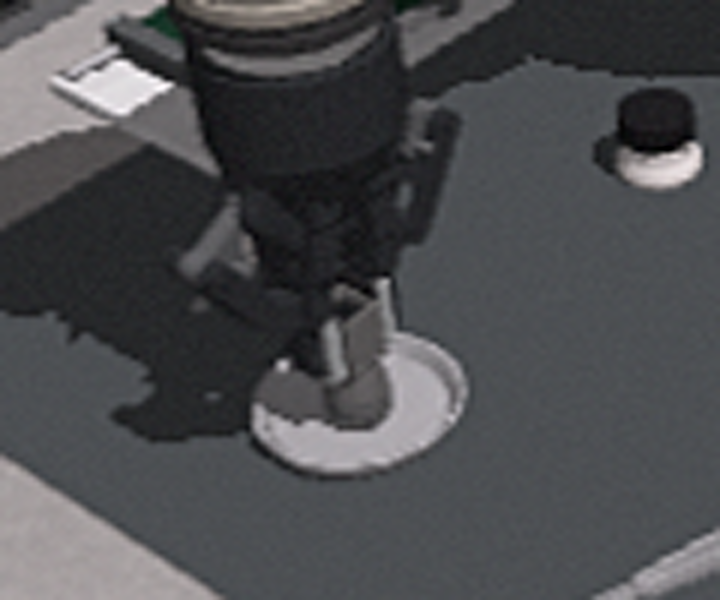

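The nozzle is upright inside the dish, near the centre and a few mm above the floor. Lowering gently until contact.

Request:
jog_arm --plan '[[[0,0,-0.1],0],[[0,0,-0.1],0],[[0,0,-0.1],0],[[0,0,-0.1],0],[[0,0,0],0],[[0,0,0],0]]'

```text
clock: 12.35
tcp_pos: [0.5414, 0.3924, 0.1099]
orientation: [3.141, 0.063, -0.0]
contact_force: [-0.2, 0.6, 0.4]
grip_width: 0.0192
```

Request:
jog_arm --plan '[[[0,0,-0.1],0],[[0,0,0],0],[[0,0,0],0]]'

```text
clock: 12.65
tcp_pos: [0.5414, 0.3923, 0.1089]
orientation: [3.141, 0.062, -0.0]
contact_force: [-0.6, 0.6, -1.0]
grip_width: 0.0193
```

Request:
jog_arm --plan '[[[0,0,-0.1],0],[[0,0,0],0],[[0,0,0],0]]'

```text
clock: 12.95
tcp_pos: [0.5415, 0.3925, 0.1081]
orientation: [-3.141, -0.062, -0.0]
contact_force: [-0.1, -0.7, 1.6]
grip_width: 0.0191
```

Request:
jog_arm --plan '[[[0,0,-0.05],0],[[0,0,0],0],[[0,0,0],0]]'

```text
clock: 13.25
tcp_pos: [0.5415, 0.3925, 0.1081]
orientation: [-3.141, -0.062, -0.001]
contact_force: [-1.2, -1.4, 7.0]
grip_width: 0.0191
```

Request:
jog_arm --plan '[[[0,0,-0.05],0],[[0,0,0],0],[[0,0,0],0]]'

```text
clock: 13.55
tcp_pos: [0.5415, 0.3925, 0.1081]
orientation: [3.141, 0.062, 0.001]
contact_force: [-2.2, -1.7, 9.4]
grip_width: 0.0191
```

Contact at TCP z=0.108, as predicted. Easing off, then opening.

Request:
jog_arm --plan '[[[0,0,0.06],0],[[0,0,0],0]]'

```text
clock: 13.75
tcp_pos: [0.5415, 0.3925, 0.1081]
orientation: [-3.141, -0.063, -0.001]
contact_force: [-1.2, -1.6, 6.3]
grip_width: 0.0194
```

Request:
jog_arm --plan '[[[0,0,0],0],[[0,0,0],0],[[0,0,0],0],[[0,0,0],0],[[0,0,0],0]]' --hand 4.4

```text
clock: 14.25
tcp_pos: [0.5414, 0.3923, 0.1073]
orientation: [3.141, 0.062, -0.0]
contact_force: [-0.3, -0.2, -0.2]
grip_width: 0.044
```

Request:
jog_arm --plan '[[[0,0,0.5],0],[[0,0,1],0],[[0,0,2],0],[[0,0,3],0],[[0,0,4],0],[[0,0,4],0],[[0,0,4],0],[[-2,0,2],0],[[-2,0,0],0],[[0,0,0],0],[[0,0,0],0],[[0,0,0],0]]'

```text
clock: 15.45
tcp_pos: [0.5022, 0.3918, 0.3124]
orientation: [3.141, 0.061, 0.0]
contact_force: [0.7, -0.2, 0.6]
grip_width: 0.0441
```

```bash
python3 - <<'E'
from h import *
o=get_obs();print(o['tcp_pos'],o['contact_force'],o['clock'])
c,im=snap("wrist","w7.png"); d,i=snap("side","s7.png"); s,i3=snap("scene","c7.png")
print("dish pred",proj(c,[.5422,.3902,.015]),"nozzle",proj(c,[.5422,.3917,.065]))
A=cv2.resize(cv2.cvtColor(i,4)[85:310,180:420],(426,400)); B=cv2.resize(cv2.cvtColor(im,4)[100:300,230:400],(340,400))
cv2.imwrite('pics/z9.png',np.hstack([A,B]))
# change check of side & scene pictures, before/after
for a,b in (("side0","s7"),("scene0","c7")):
    q=cv2.absdiff(cv2.imread(f'pics/{a}.png',0),cv2.imread(f'pics/{b}.png',0)); m=(q>50).astype(np.uint8)
    n,l,st,ct=cv2.connectedComponentsWithStats(m); print(a,[tuple(r) for r in st[1:] if r[4]>15])
E
```

```text
[0.50223907 0.39179393 0.31241926] [ 0.65147731 -0.21500451  0.57888189] 15.45
dish pred [319.64631591 147.06060332] nozzle [318.65580602 150.77255126]
side0 [(np.int32(279), np.int32(0), np.int32(61), np.int32(37), np.int32(630)), (np.int32(549), np.int32(0), np.int32(28), np.int32(45), np.int32(685)), (np.int32(630), np.int32(0), np.int32(10), np.int32(24), np.int32(83)), (np.int32(206), np.int32(22), np.int32(46), np.int32(45), np.int32(1590)), (np.int32(583), np.int32(23), np.int32(57), np.int32(18), np.int32(250)), (np.int32(548), np.int32(42), np.int32(44), np.int32(69), np.int32(1239)), (np.int32(505), np.int32(49), np.int32(32), np.int32(14), np.int32(131)), (np.int32(169), np.int32(50), np.int32(107), np.int32(196), np.int32(5438)), (np.int32(617), np.int32(52), np.int32(23), np.int32(46), np.int32(233)), (np.int32(593), np.int32(92), np.int32(3), np.int32(9), np.int32(20)), (np.int32(438), np.int32(105), np.int32(60), np.int32(39), np.int32(1052)), (np.int32(591), np.int32(107), np.int32(15), np.int32(39), np.int32(175)), (np.int32(523), np.int32(119), np.int32(44), np.int3
[... 1979 characters left out ...]
.int32(10), np.int32(85)), (np.int32(396), np.int32(90), np.int32(45), np.int32(52), np.int32(985)), (np.int32(7), np.int32(96), np.int32(61), np.int32(52), np.int32(1279)), (np.int32(117), np.int32(164), np.int32(139), np.int32(114), np.int32(4258)), (np.int32(258), np.int32(169), np.int32(127), np.int32(116), np.int32(3484)), (np.int32(404), np.int32(195), np.int32(9), np.int32(17), np.int32(108)), (np.int32(403), np.int32(229), np.int32(14), np.int32(11), np.int32(57)), (np.int32(43), np.int32(230), np.int32(69), np.int32(52), np.int32(1798)), (np.int32(251), np.int32(243), np.int32(8), np.int32(6), np.int32(32)), (np.int32(404), np.int32(256), np.int32(54), np.int32(38), np.int32(1269))]
```

View pics/z9.png

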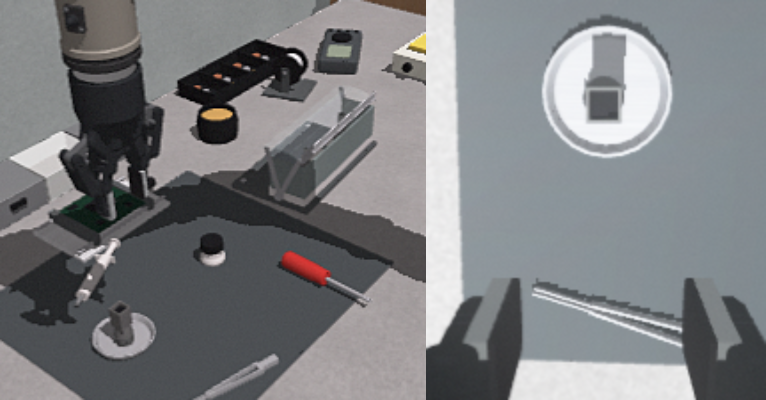

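The nozzle stands upright near the dish's centre (dish centre at crop (607,90), collar about (603,95)). The flap is shut and the other things look undisturbed. Handing in.

```bash
python3 -c "
from bench import *
print(hand_in())"
```

```text
the job is handed in; nothing more can be done
None
```

The square-mouthed nozzle now stands upright, collar down, close to the middle of the floor of the small dish on the mat. I pushed the flap back with the fingers, which held it open while I reached in and gripped. It swung shut as the nozzle came out past the front edge. I then lowered the nozzle until it touched the dish floor (about 9 N at most) and released it. I handed in at about 15.6 s.

What the last checks showed:
- **Nozzle:** it stands within about 3–4 mm of the dish's centre by eye in the last wrist picture, and the gripper is well clear of it.
- **Flap:** it looks fully shut. After the withdrawal its lip lay on its original line.
- **Other nozzles:** the jet and tube nozzles were standing in their bays after the withdrawal.
- **Dish and bench things:** by eye, those in view in the last pictures had not moved.

Two checks were weaker:
- **Dish position:** the wrist and side views disagreed by about 3 mm, so I placed to roughly their mean.
- **Before/after comparison:** the automatic picture difference was swamped by the arm and its shadows, so it neither confirms nor contradicts that the bench things stayed put.

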